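Dock the loaded vial rack in its nest

TASK

Dock the loaded vial rack for filling: push the wooden rack along the grey board and lengthways into the mouth of the U-shaped metal nest until it sits home against the rear stop and the spring catch has snapped shut behind it. Only push, with the fingers against the outside of its sides and ends: do not grip or lift the rack, do not touch the vials, which must stay standing in their wells, and leave everything else on the bench where it stands.

Things in the scene. Friction and masses are not known exactly. Their poses are not given: they have to be found in the camera images.
- rack: Loose solid wooden vial rack, 170 long (its x) x 76 wide (its y) x 40 high (its frame 37), 0.22 to 0.45 kg, with flat upright sides and ends to push on and four wells along its long centre line (x = -39, -13, 13, 39). Origin: centre of its underside, on the board. Either end may go in first: it is the same both ways round.
- nest: Fixed U of steel bars (12 thick, 22 high) on a grey board, open at its -x; the rack slides in on the board along its +x. Origin: on the board's top, 26 above the bench, where the rack's origin is when home. Rear stop face at x = 85. Guide faces at y = 40 (x = -108 to the stop) and y = -40 (from x = 18, led in from x = -12), so 2 clearance each side; the catch lies before it. Board: x -510 to 122, y -135 to 85.
- nest_mouth (a point): Middle of the nest's mouth, on the board at x = -165, y = 0 in the nest's frame. Here slanting lead-ins begin, 22 high: on the +y side the face runs from y = 64 at x = -165 to y = 40 at x = -108, on the -y side from y = -64 at x = -175 to y = -47 at x = -143, and on along the catch's ramp.
- catch (a joint): Spring catch, an upright-pinned steel lever on the nest's -y side: 0 = sprung shut, grows (rad) as it swings outwards, at most 0.35; about 0.09 while the rack slides past. The rack opens it by itself going in, for up to about 10 N more push, and is pressed against the +y bar meanwhile; it snaps back to 0 once the rack's trailing end has passed.
- catch_nose (a point): Inner edge of the catch's nose, 13 above the board; when shut at x = -93, y = -32 in the nest's frame. The nose is 12 long (x = -99 to -87): its face stands 2 behind the end of a rack that is home. A ramp leads up to it from x = -137, y = -49. Fingers that push within 25 of the middle of the rack's end stay clear of it.
- vial_1: Glass atomiser with black cap, 18 diameter x 80 high, standing loose in one of the rack's wells (well floor 6 above the board, so its top is 86 above the board). Origin: centre of its base.
- vial_2: The same with silver cap, in another well.
- vial_3: The same with brass-coloured cap, in another well.
- labels: Bystander: roll of blank labels lying flat on the bench behind the board, 64 diameter x 26 high; origin at the centre of its underside.
- tin: Bystander: flat round tin, 59 diameter x 26 high, on the bench behind the board; origin at the centre of its underside.
- dropper_a: Bystander: amber dropper bottle, 39 diameter x 102 high, one of two standing behind the board; origin at the centre of its base.
- dropper_b: Bystander: the other dropper bottle behind the board, same size.
There are look-alikes about, which are no part of the job. What is shaped like the vial_2 but green or red is not meant.

How it is judged:
On the way:
1. the rack, sliding into the nest's mouth, holds the catch pushed aside (value of joint catch above 0.04 rad and x of rack in the frame of nest between -0.19 and -0.01 m and y of rack in the frame of nest between -0.008 and 0.008 m and angle between the x axis of rack and the x axis of nest, either way round below 0.15 rad), for 0.1 s.
At the end, for the whole second after the job is handed in: The rack stands flat on the board in the nest, within 4 mm of the rear stop, within 4 mm of the nest's centre line and square to it within 0.05 rad, at rest; the catch is shut behind it (below 0.03 rad); the three vials stand in their wells (x of rack in the frame of nest between -0.004 and 0.003 m and y of rack in the frame of nest between -0.004 and 0.004 m and angle between the x axis of rack and the x axis of nest, either way round below 0.05 rad and value of joint catch below 0.03 rad and z of rack in the frame of nest below 0.003 m and angle between rack's own z axis and vertical below 0.05 rad and linear speed of rack below 0.01 m/s and horizontal distance between each of vial_1, vial_2, vial_3 and rack below 0.045 m and z of each of vial_1, vial_2, vial_3 in the frame of nest below 0.012 m and angle between each of vial_1, vial_2, vial_3's own z axis and vertical below 0.2 rad); the robot touches nothing.
It fails at once if the rack is lifted or tipped (z of rack in the frame of nest above 0.008 m or angle between rack's own z axis and vertical above 0.12 rad).
It fails at once if the rack is straddled as for a grip, or handled from above: the point between the fingertips comes down well inside its outline (x of the grasp point in the frame of rack between -0.075 and 0.075 m and y of the grasp point in the frame of rack between -0.025 and 0.025 m and z of the grasp point in the frame of rack below 0.06 m).
It fails at once if a vial is touched by the fingers (contact force between the fingers and vial_1 above 0.3 N or contact force between the fingers and vial_2 above 0.3 N or contact force between the fingers and vial_3 above 0.3 N).
It fails at once if a vial is lifted or toppled out of its well (z of any of vial_1, vial_2, vial_3 in the frame of nest above 0.02 m or angle between any of vial_1, vial_2, vial_3's own z axis and vertical above 0.4 rad).
It fails at once if a bystander is moved by more than 20 mm (distance of any of labels, tin, dropper_a, dropper_b from where it was at the start of the episode above 0.02 m).
It also fails if it takes over 70 s, if anything falls off the work surface, if the arm or the gripper's body presses on something with over 40 N, if the wrist force passes 120 N, or if a joint passes its speed limit or range.

ROBOT

A 6-joint arm with a two-finger parallel gripper is mounted at the origin on the work surface; the furniture and walls round the work are solid. World frame = base frame: x ahead of the robot, y to its left, z up, the work surface at z = 0. Lengths are in m, angles in rad, forces in N, time in s.
With the tool pointing down it reaches from about 0.4 to 0.825 m from the base axis. Payload 7 kg.
Tool frame: the origin (TCP) lies at the very end of the fingers, on their centre line; the grasp point (between the pads) lies 19 mm behind it (arm.pinch_z is the z of the grasp point in the tool frame, in m); z points along the fingers, y is the direction in which the jaws open and shut (so a half turn about z gives the same grasp; the last joint's range is limited). The gripper opens to 88 mm and grips with 3 to 60 N. Pads are 19 mm wide; open, the fingers measure 130 mm over their backs; the gripper's body (78 mm by 193 mm) begins 47 mm behind the grasp point.
Start: joints at [1.575, 0.359, 0.012, 0, -1.224, -0.288], TCP at [0.189, 0.648, 0.227] pointing down, gripper open.
Joint ranges: [-3.07, 3.07], [-1.43, 2.12], [-1.02, 1.25], [-3.03, 1.67], [-3.05, -0], [-3.03, 3.03]. Speed limits (rad/s): [2.39, 2.39, 3.01, 3.14, 3.14, 3.14].

INTERFACE

Orientations are given as [roll, pitch, yaw] about the fixed x, y, z axes, in that order (R = Rz(yaw) Ry(pitch) Rx(roll)).
In Python, from station import arm gives the robot as it stands.
- The arm moves only by the tool drive_tool, never from a script. Its argument "targets" is a list of rows, each a list of 6 numbers: the shift along the world's x, y, z in units of 0.04 m (1.0 is 0.04 m), then the turn, a rotation vector about the world's x, y, z in units of 6 degrees (1.0 is 6 degrees). In form: [[x, y, z, wx, wy, wz], ...]. A call has 1 to 5 rows; each row shifts and turns the commanded pose from where the row before left it; what a row does not reach is not made up. A row lasts 1/8 s, in which the tool goes at most 62.5 mm and 10.7 degrees, less where a joint would pass 70% of its speed; a pose out of reach is approached as far as the arm can. A call with a number of a shift or a turn outside -1 to 1 is refused whole. A call with a gripper value outside its range is refused whole. "claw" is the opening, from 0 (shut) to 1 (fully open), set as the call begins (left out, the last holds). The fingers move at their own pace and stop on an object; "newtons" is the grip in N (left out, the last holds). Time passes only in rows, so rows that do not move let the fingers close. It gives the time, the measured TCP pose, the force and the opening at its end, in the units of the state.
- arm.get_state(): the state, without advancing time (a new reading comes with each control period).
- arm.grab_frame(name): name is "scene" or "top" or "wrist"; returns (picture, depth): 384x512x3 uint8, red, green, blue; 384x512 float32, m along the optical axis (not along the pixel's ray), 0 where there is no reading.
- arm.get_calibration(name): a dict with "mtx" (3x3 intrinsics, pixels), "origin" and "rotation" of the camera in the world. Camera axes: x right, y up, looking along -z (the intrinsics and any distortion apply to the point x, -y, -z); pixel columns grow to the right and rows downward; lengths in m; the calibration is good to about 2 mm. A picture is of the moment at which its call begins: read the wrist's pose just before it. get_calibration takes no time and is no camera call; for the wrist camera it gives the pose at the moment of the call.
- arm.job_done(): hands the job in, once; it reports no verdict.
Trained networks look in the newest picture that a camera, given by its name, has taken for a name from the list of things; names that differ only in an ending like _2 or _b are one class to them, and where a whole thing is asked for, a point or a joint stands for the part that bears it (a point fixed in the world has none). Each returns a list of dicts, best first, with "score" (0 to 1); they miss things now and then, are a little off and sometimes report something else, mostly with a low value. They report only what shows in the picture. A call takes as long as a camera call. They do not tell look-alikes from the thing itself.
- arm.search_frame(target, camera): "point" ([x, y, z] in m, in the coordinates of the camera as it stood for that picture, good to about 4 mm: the middle of the surface that is visible of it).
- arm.cut_out(target, camera): "pixels" (384x512 bool, what is visible of it).
- arm.landmark_of(target, camera): "point" ([x, y, z] in m, in the coordinates of the camera as it stood for that picture, good to about 4 mm: a listed point, or the origin of a listed thing).
The state is a dict: "t": time; "q": joint angles; "qd": joint speeds; "joint_efforts": joint torques, N m; "eef_pos": TCP position; "ee_rot": TCP orientation; "force": force on the tool from outside, world axes, zero at the start; "moment": the same for the moment, N m; "width": finger opening in m.
Only numpy, scipy, OpenCV 4.12 (cv2) and the standard library are available. Lean on these libraries where they do the work, as an engineer would, in place of code of your own. Each camera call takes 0.05 s, during which the arm holds its last target. There are 200 camera calls.

## Working session

There is one attempt and no reset: what is moved stays moved. The work goes in short steps, Python scripts to look and compute and a tool call to move; the robot and the scene stay as the last step left them, time stands still between calls to the robot, and variables do not carry over. Pictures are saved under pics/ and viewed, about 8 in all and at most 12, crops included, and the job is handed in when it is done.

Besides the shell and the picture viewer there is one more tool, called after "Emit:" by a JSON object that holds its "name" and its "arguments", one argument or row to a line. drive_tool: Moves the arm, as the interface text tells. Shifts and turns lie within -1 to 1; 1 stands for 0.04 m of shift or 6 degrees of turn. Its arguments: {"type":"object","properties":{"targets":{"type":"array"},"claw":{"type":"number"},"newtons":{"type":"number"}},"required":["targets"]}

```bash
mkdir -p pics; cat > h.py <<'E'
import numpy as np, cv2
from station import arm
def cloud(cam):
    p,d=arm.grab_frame(cam); c=arm.get_calibration(cam); K=np.array(c["mtx"])
    v,u=np.mgrid[0:384,0:512]
    X=np.stack([(u-K[0,2])/K[0,0]*d,-(v-K[1,2])/K[1,1]*d,-d],-1)
    W=X@np.array(c["rotation"]).T+np.array(c["origin"]); W[d==0]=np.nan
    return p,W
def save(n,p): cv2.imwrite(f"pics/{n}.png",cv2.cvtColor(p,cv2.COLOR_RGB2BGR))
def tow(cam,pt):
    c=arm.get_calibration(cam); return np.array(c["rotation"])@np.array(pt)+np.array(c["origin"])
E
python3 - <<'E'
from h import *
s=arm.get_state(); print(s)
for cam in ("top","scene"):
    p,W=cloud(cam); save(cam+"0",p); np.save(cam+"0.npy",W)
    c=arm.get_calibration(cam); print(cam,c)
    for n in ("rack","nest","nest_mouth","catch_nose","vial_1"):
        print(n,[(np.round(tow(cam,r["point"]),3).tolist(),round(r["score"],2)) for r in arm.landmark_of(n,cam)])
a=cv2.imread("pics/top0.png");b=cv2.imread("pics/scene0.png")
cv2.imwrite("pics/a.png",cv2.resize(a,(800,600)))
cv2.imwrite("pics/b.png",cv2.resize(b,(800,600)))
E
```

```text
{'t': 0.0, 'q': array([ 1.57512781e+00,  3.59376678e-01,  1.10351540e-02, -3.35208772e-04,
       -1.22413824e+00, -2.88137062e-01]), 'qd': array([-1.21175176e-03,  3.80971830e-04, -1.96068434e-03,  1.22090409e-03,
        3.08101195e-05, -7.36108390e-04]), 'joint_efforts': array([-2.94898982e-04, -5.82719994e+01,  2.93051541e+01,  6.99695393e+00,
        6.97085430e-03, -1.56166111e-04]), 'eef_pos': array([0.18887795, 0.64749926, 0.22562169]), 'ee_rot': array([ 3.13988906e+00, -1.76295799e-04, -2.83919578e-01]), 'force': array([ 0.03393697, -0.72207403,  0.10612694]), 'moment': array([-0.02688931,  0.01159854,  0.03222235]), 'width': 0.08744704524075422}Traceback (most recent call last):
  File "<stdin>", line 4, in <module>
  File "h.py", line 7, in cloud
    W=X@np.array(c["rotation"]).T+np.array(c["origin"]); W[d==0]=np.nan
      ~~~~~~~~~~~~~~~~~~~~~~~~~~~^~~~~~~~~~~~~~~~~~~~~~
ValueError: operands could not be broadcast together with shapes (384,512) (3,)
```

```bash
sed -i 's/np.array(c\["rotation"\])/Rot.from_euler("xyz",c["rotation"]).as_matrix()/; 1a from scipy.spatial.transform import Rotation as Rot' h.py
python3 - <<'E'
from h import *
for cam in ("top","scene"):
    p,W=cloud(cam); save(cam+"0",p); np.save(cam+"0.npy",W)
    for n in ("rack","nest","nest_mouth","catch_nose","vial_1"):
        print(n,[(np.round(tow(cam,r["point"]),3).tolist(),round(r["score"],2)) for r in arm.landmark_of(n,cam)])
    z=W[...,2]; print(np.nanpercentile(z,[2,10,25,50,75,90]))
    cv2.imwrite(f"pics/{cam}big.png",cv2.resize(cv2.imread(f"pics/{cam}0.png"),(800,600)))
E
```

```text
rack [([0.492, 0.207, 0.024], 0.94), ([0.637, 0.098, -0.0], 0.25)]
nest [([0.496, -0.115, 0.033], 0.63)]
nest_mouth [([0.481, 0.053, 0.024], 0.85)]
catch_nose [([0.455, -0.022, 0.041], 0.49), ([0.638, 0.351, 0.003], 0.29), ([0.49, 0.216, 0.031], 0.22)]
vial_1 [([0.49, 0.213, 0.036], 0.59), ([0.481, 0.243, 0.032], 0.54), ([0.294, 0.284, 0.002], 0.49), ([0.499, 0.167, 0.035], 0.48), ([0.3, 0.379, 0.001], 0.42), ([0.614, 0.279, -0.001], 0.4)]
[-0.82869116 -0.82282156 -0.8168835  -0.07381019  0.00354247  0.02945308]
rack [([0.489, 0.203, 0.027], 0.65)]
nest [([0.493, -0.114, 0.026], 0.57), ([0.664, 0.199, 0.006], 0.2)]
nest_mouth [([0.483, 0.054, 0.029], 0.82)]
catch_nose [([0.454, -0.017, 0.04], 0.72)]
vial_1 [([0.611, 0.277, -0.001], 0.67), ([0.29, 0.38, 0.001], 0.67), ([0.481, 0.24, 0.034], 0.64), ([0.292, 0.281, 0.002], 0.6), ([0.668, 0.411, 0.001], 0.55), ([0.495, 0.168, 0.035], 0.46)]
[-0.81913354 -0.60024134 -0.20512887  0.00177337  0.06612114  0.22971006]
```

View pics/topbig.png

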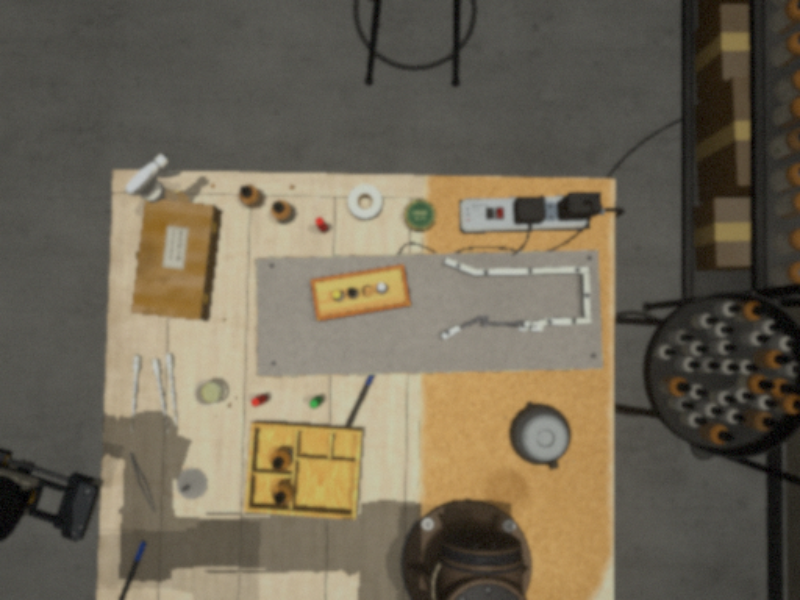

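View pics/scenebig.png

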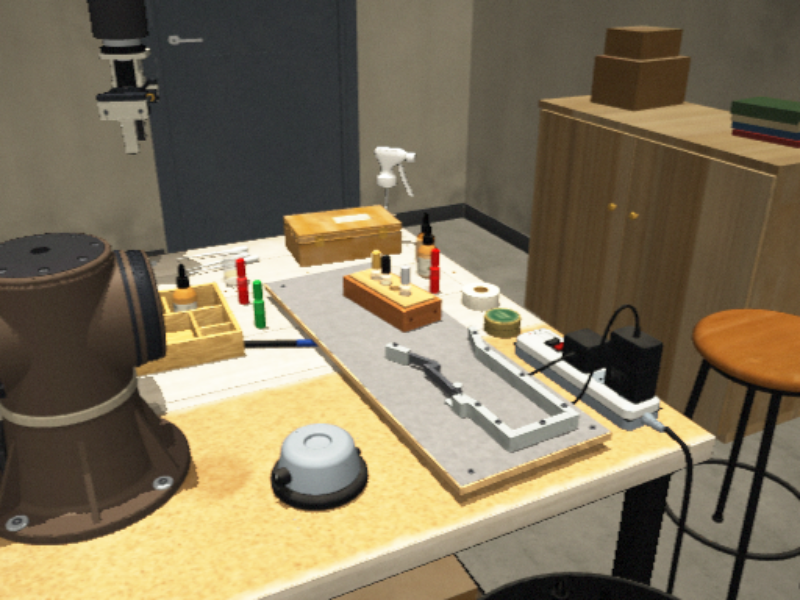

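```bash
cat > m.py <<'E'
from h import *
def rect(P,lab):
    (c,s,a)=cv2.minAreaRect((P[:,:2]*1000).astype(np.float32)); b=cv2.boxPoints((c,s,a))
    e=max([(b[1]-b[0]),(b[2]-b[1])],key=np.linalg.norm); ang=np.degrees(np.arctan2(e[1],e[0]))%180
    print(lab,np.round(c,1),np.round(s,1),"long axis deg",round(ang,2),"n",len(P)); return np.array(c),ang
def big(W,lo,hi,x0=.35,x1=.62,y0=-.25,y1=.42):
    m=(W[...,2]>lo)&(W[...,2]<hi)&(W[...,0]>x0)&(W[...,0]<x1)&(W[...,1]>y0)&(W[...,1]<y1)
    n,l,st,_=cv2.connectedComponentsWithStats(m.astype(np.uint8)); return n,l,st
def rack(W,**k):
    n,l,st=big(W,.058,.074,**k); i=1+np.argmax(st[1:,4]); P=W[l==i]
    z=P[:,2]; print("rack z",np.median(z)); return rect(P,"rack")
E
python3 - <<'E'
from m import *
for cam in ("top","scene"):
    W=np.load(cam+"0.npy"); rack(W)
    n,l,st=big(W,.040,.054)
    for i in range(1,n):
        if st[i,4]>25:
            P=W[l==i]; rect(P,"bar z%.3f"%np.median(P[:,2])); print(P[:,:2].min(0).round(3),P[:,:2].max(0).round(3))
    n,l,st=big(W,.018,.034,y0=-.3,y1=.5); i=1+np.argmax(st[1:,4]); rect(W[l==i],"board"); print(np.median(W[l==i][:,2]))
E
```

```text
rack z 0.0659730811904069
rack [490.6 202.9] [ 76.  169.4] long axis deg 100.4 n 1487
bar z0.049 [490.3 -79.2] [270.9 119.3] long axis deg 87.12 n 720
[ 0.429 -0.213] [0.556 0.054]
bar z0.047 [437.4 -18.4] [ 31.4 154.5] long axis deg 99.84 n 188
[ 0.409 -0.095] [0.453 0.057]
board [460.1  79. ] [227.9 633.1] long axis deg 92.65 n 13757
0.027269347770787267
rack z 0.06626184212548253
rack [489.9 199.9] [ 78.4 170.8] long axis deg 100.23 n 812
bar z0.047 [609.1 273.2] [11.6 16.2] long axis deg 130.17 n 29
[0.602 0.267] [0.618 0.283]
bar z0.047 [461.9 184.4] [ 71.2 185. ] long axis deg 123.87 n 303
[0.437 0.112] [0.542 0.281]
bar z0.048 [479.1 -79.8] [268.8 146.2] long axis deg 88.99 n 1607
[ 0.408 -0.214] [0.554 0.056]
board [461.2  79.6] [229.7 638.6] long axis deg 92.24 n 10463
0.027336424733845233
```

Emit:
{"name": "drive_tool", "arguments": {
  "targets": [
    [0.77, -1, 0, 0, 0, 0.3],
    [0.77, -1, 0, 0, 0, 0.3],
    [0.77, -1, 0, 0, 0, 0.3],
    [0.77, -1, 0, 0, 0, 0.3],
    [0.77, -1, 0, 0, 0, 0.3]
  ],
  "claw": 0
}}

```text
t: 1.27
eef_pos: [0.3438, 0.4467, 0.2269]
ee_rot: [-3.141, -0.0, -0.125]
force: [0.9, 0.2, 0.3]
width: 0.043
```

Emit:
{"name": "drive_tool", "arguments": {
  "targets": [
    [0.77, -1, 0, 0, 0, 0.3],
    [0.77, -1, 0, 0, 0, 0.3],
    [0.77, -1, 0, 0, 0, 0.3],
    [0.77, -1, 0, 0, 0, 0.3],
    [0.77, -1, 0, 0, 0, 0.3]
  ]
}}

```text
t: 1.9
eef_pos: [0.4979, 0.2467, 0.2269]
ee_rot: [-3.141, -0.001, 0.032]
force: [0.8, 0.7, 0.9]
width: 0.0007
```

```bash
cat > nest.py <<'E'
from m import *
from scipy.optimize import least_squares
def fit(W):
    P=W[(W[...,2]>.040)&(W[...,2]<.055)&(W[...,0]>.38)&(W[...,0]<.6)&(W[...,1]>-.25)&(W[...,1]<.1)]
    def nf(p,Q): 
        c,s=np.cos(p[2]),np.sin(p[2]); d=Q[:,:2]-p[:2]; return np.c_[d@[c,s],d@[-s,c]]
    p=np.array([.494,-.1134,np.radians(-87.5)])
    for k in range(6):
        N=nf(p,P); x,y=N.T
        a=P[(abs(y-46)<9e9)&(abs(y-.046)<.012)&(x>-.1)&(x<.075)]; b=P[(abs(x-.091)<.012)&(abs(y)<.03)]; c=P[(abs(y+.046)<.012)&(x>.03)&(x<.075)]
        f=lambda q:np.r_[nf(q,a)[:,1]-.046,nf(q,b)[:,0]-.091,nf(q,c)[:,1]+.046]
        p=least_squares(f,p,loss="soft_l1",f_scale=.003).x
    return p,len(a),len(b),len(c)
E
python3 - <<'E'
from nest import *
for c in ("top","scene"):
    p,*n=fit(np.load(c+"0.npy")); print(c,(p[:2]*1000).round(1),np.degrees(p[2]).round(2),n)
E
```

```text
top [ 489.7 -112.4] -87.61 [279, 101, 63]
scene [ 486.6 -117.3] -87.45 [459, 211, 142]
```

Emit:
{"name": "drive_tool", "arguments": {
  "targets": [
    [0.96, -1, 0, 0, 0, 0.3],
    [0.96, -1, 0, 0, 0, 0],
    [0, -0.5, 0, 0, 0, 0],
    [0, 0, 0, 0, 0, 0]
  ]
}}

```text
t: 2.4
eef_pos: [0.5736, 0.1466, 0.2265]
ee_rot: [3.142, 0.0, 0.059]
force: [0.3, 1.3, 0.2]
width: 0.0004
```

```bash
python3 - <<'E'
from nest import *
p,W=cloud("wrist"); save("w1",p); np.save("w1.npy",W)
cv2.imwrite("pics/w1b.png",cv2.resize(cv2.imread("pics/w1.png"),(800,600)))
n,l,st=big(W,.058,.074,x0=.42,x1=.6,y0=.06,y1=.32)
i=1+np.argmax(st[1:,4]); rect(W[l==i],"rack")
W2=W.copy(); W2[~(W2[...,2]>.0455)]=np.nan
for w in (W2,np.where(np.load("top0.npy")[...,2:]>.0455,np.load("top0.npy"),np.nan),np.where(np.load("scene0.npy")[...,2:]>.0455,np.load("scene0.npy"),np.nan)):
    try:
        q,*n=fit(w); print((q[:2]*1000).round(1),np.degrees(q[2]).round(2),n)
    except Exception as e: print(e)
E
```

```text
rack [491.8 205.5] [ 75.4 170.2] long axis deg 100.57 n 4553
[ 505.1 -452.6] -87.76 [0, 0, 0]
[ 490.  -112.9] -87.6 [246, 86, 59]
[ 487.8 -115.7] -87.45 [337, 150, 106]
```

View pics/w1b.png

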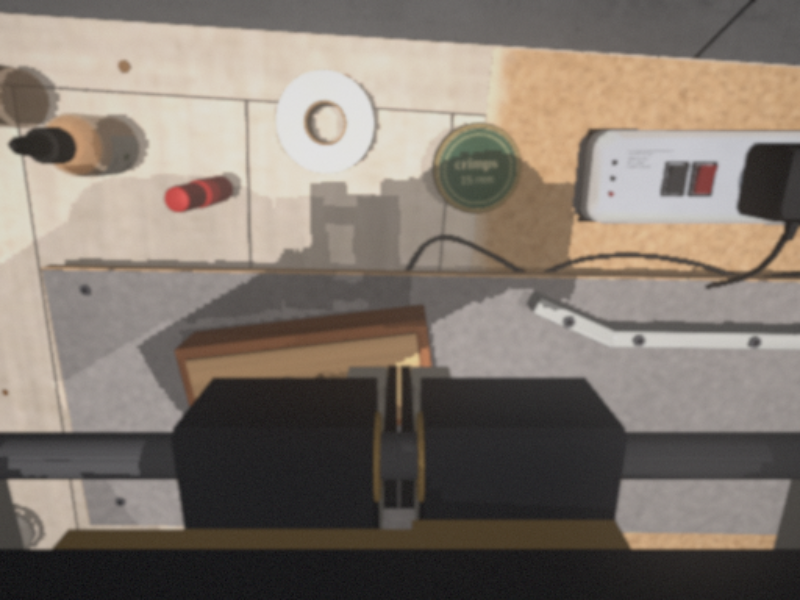

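Emit:
{"name": "drive_tool", "arguments": {
  "targets": [
    [-0.15, 0.6, 0, 0, 0, -0.16],
    [-0.14, 0.55, -1, 0, 0, 0],
    [0, 0, -1, 0, 0, 0],
    [0, 0, -1, 0, 0, 0],
    [0, 0, -0.9, 0, 0, 0]
  ]
}}

```text
t: 3.08
eef_pos: [0.5614, 0.1955, 0.0697]
ee_rot: [-3.141, -0.0, 0.047]
force: [0.3, -0.4, 0.8]
width: 0.0005
```

Emit:
{"name": "drive_tool", "arguments": {
  "targets": [
    [0, 0, -0.36, 0, 0, 0],
    [0, 0, 0, 0, 0, 0],
    [0, 0, 0, 0, 0, 0]
  ]
}}

```text
t: 3.45
eef_pos: [0.5631, 0.1949, 0.0578]
ee_rot: [-3.14, -0.002, 0.046]
force: [0.0, 0.1, 0.1]
width: 0.0004
```

Emit:
{"name": "drive_tool", "arguments": {
  "targets": [
    [-0.2, 0, 0, 0, 0, 0],
    [-0.1, 0, 0, 0, 0, 0],
    [-0.1, 0, 0, 0, 0, 0],
    [-0.1, 0, 0, 0, 0, 0],
    [-0.1, 0, 0, 0, 0, 0]
  ]
}}

```text
t: 4.08
eef_pos: [0.5386, 0.1942, 0.0565]
ee_rot: [-3.141, -0.001, 0.045]
force: [2.0, -0.2, 0.5]
width: 0.0006
```

Emit:
{"name": "drive_tool", "arguments": {
  "targets": [
    [-0.08, 0, 0, 0, 0, 0],
    [-0.08, 0, 0, 0, 0, 0],
    [-0.08, 0, 0, 0, 0, 0],
    [-0.06, 0, 0, 0, 0, 0],
    [0, 0, 0, 0, 0, 0]
  ]
}}

```text
t: 4.7
eef_pos: [0.526, 0.194, 0.0562]
ee_rot: [-3.141, 0.0, 0.045]
force: [1.6, 0.6, 0.7]
width: 0.0004
```

```bash
python3 - <<'E'
from nest import *
p,W=cloud("scene"); save("s2",p); rack(W); np.save("s2.npy",W)
p,W=cloud("top"); save("t2",p); rack(W)
E
```

```text
rack z 0.06623549640112147
rack [483.4 204.7] [100.6 173.4] long axis deg 97.76 n 863
rack z 0.06595828305268547
rack [464.9 203.4] [ 57.6 166.4] long axis deg 96.34 n 803
```

Emit:
{"name": "drive_tool", "arguments": {
  "targets": [
    [0.5, 0, 0, 0, 0, 0],
    [0, 0, 1, 0, 0, -1],
    [0, 0.3, 1, 0, 0, -1],
    [-0.1, 0.3, 1, 0, 0, -1],
    [-0.1, 0.3, 0.5, 0, 0, -1]
  ]
}}

```text
t: 5.42
eef_pos: [0.5378, 0.2304, 0.1978]
ee_rot: [-3.141, 0.0, -0.378]
force: [0.6, 0.1, 0.6]
width: 0.0003
```

Emit:
{"name": "drive_tool", "arguments": {
  "targets": [
    [-0.3, 0.4, 0, 0, 0, -1],
    [-0.3, 0.4, 0, 0, 0, -1],
    [-0.3, 0.4, 0, 0, 0, -1],
    [-0.3, 0.5, 0, 0, 0, -1],
    [-0.2, 0.5, 0, 0, 0, -1]
  ]
}}

```text
t: 6.05
eef_pos: [0.4807, 0.3179, 0.1953]
ee_rot: [3.139, 0.0, -0.901]
force: [-0.6, 0.5, -0.6]
width: 0.0003
```

Emit:
{"name": "drive_tool", "arguments": {
  "targets": [
    [0, 0.5, 0, 0, 0, -1],
    [0, 0.5, 0, 0, 0, -1],
    [0, 0, 0, 0, 0, -1],
    [0, 0, 0, 0, 0, -1],
    [0, 0, 0, 0, 0, -1]
  ]
}}

```text
t: 6.68
eef_pos: [0.4811, 0.3574, 0.195]
ee_rot: [3.139, -0.001, -1.425]
force: [1.0, -0.3, -0.0]
width: 0.0005
```

Emit:
{"name": "drive_tool", "arguments": {
  "targets": [
    [0, 0, 0, 0, 0, -1],
    [0, 0, 0, 0, 0, 0]
  ]
}}

```text
t: 6.92
eef_pos: [0.4814, 0.3575, 0.1953]
ee_rot: [3.14, -0.001, -1.525]
force: [0.0, -0.2, 0.6]
width: 0.0004
```

```bash
python3 - <<'E'
from nest import *
for c in ("top","scene","wrist"):
    p,W=cloud(c); save(c+"3",p); np.save(c+"3.npy",W); print(c)
    rack(W,y1=.31)
    W[~(W[...,2]>.0455)]=np.nan
    if c=="wrist":
        V=W[(W[...,2]<.055)&(W[...,1]<.1)]; print(len(V), np.nanmin(V[:,:2],0) if len(V) else 0)
        q,*n=fit(W); print((q[:2]*1000).round(1),np.degrees(q[2]).round(2),n)
cv2.imwrite("pics/w3b.png",cv2.resize(cv2.imread("pics/wrist3.png"),(800,600)))
E
```

```text
top
rack z 0.06584906781761524
rack [473.9 206.4] [ 76.1 170. ] long axis deg 96.21 n 1488
scene
rack z 0.06615429666564293
rack [472.4 204.7] [ 79.1 172.3] long axis deg 97.11 n 803
wrist
rack z 0.0657967631854395
rack [470.5 249.7] [75.5 84.1] long axis deg 95.97 n 8884
0 0
[ 494.  -113.4] -87.5 [0, 0, 0]
```

View pics/w3b.png

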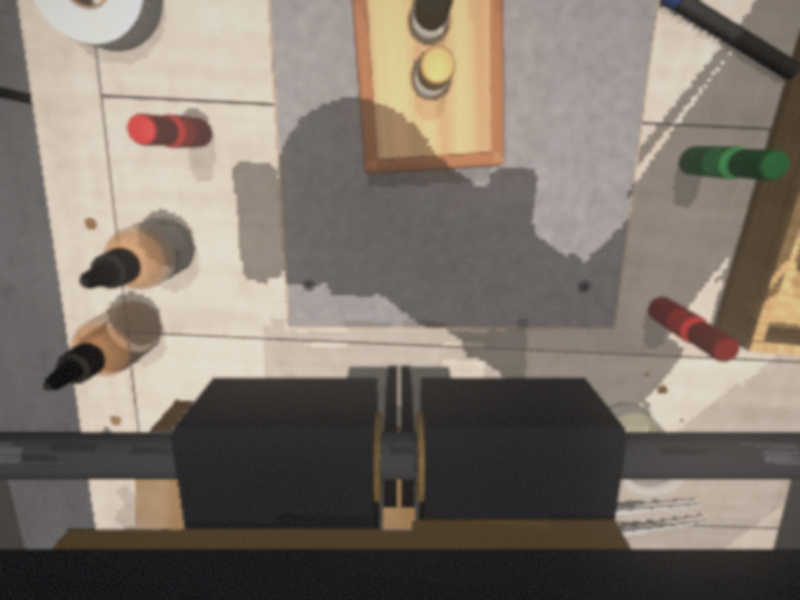

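Emit:
{"name": "drive_tool", "arguments": {
  "targets": [
    [-0.32, -0.8, -1, 0, 0, 0],
    [0, 0, -1, 0, 0, 0],
    [0, 0, -1, 0, 0, 0],
    [0, 0, -0.55, 0, 0, 0],
    [0, 0, 0, 0, 0, 0]
  ]
}}

```text
t: 7.7
eef_pos: [0.4685, 0.3248, 0.0525]
ee_rot: [3.139, -0.003, -1.525]
force: [0.5, -0.3, 0.6]
width: 0.0005
```

Emit:
{"name": "drive_tool", "arguments": {
  "targets": [
    [0.01, -0.25, 0, 0, 0, 0],
    [0.01, -0.15, 0, 0, 0, 0],
    [0, -0.1, 0, 0, 0, 0],
    [0, -0.1, 0, 0, 0, 0],
    [0.01, -0.1, 0, 0, 0, 0]
  ]
}}

```text
t: 8.32
eef_pos: [0.4713, 0.2988, 0.0548]
ee_rot: [-3.14, 0.002, -1.525]
force: [0.1, 2.6, 1.7]
width: 0.0003
```

Emit:
{"name": "drive_tool", "arguments": {
  "targets": [
    [0.01, -0.12, 0, 0, 0, 0],
    [0, -0.12, 0, 0, 0, 0],
    [0.01, -0.12, 0, 0, 0, 0],
    [0, -0.12, 0, 0, 0, 0],
    [0, -0.1, 0, 0, 0, 0]
  ]
}}

```text
t: 8.95
eef_pos: [0.4715, 0.2744, 0.0542]
ee_rot: [-3.142, 0.0, -1.526]
force: [0.0, 3.8, 2.7]
width: 0.0003
```

```bash
cat > look.py <<'E'
from nest import *
import sys
y1=float(arm.get_state()["eef_pos"][1])-.016
for c in ("top","scene"):
    p,W=cloud(c); save(c+sys.argv[1],p); np.save(c+sys.argv[1]+".npy",W)
    c_,a=rack(W,y1=y1); d=c_/1000-[.490,-.114]; t=np.radians(-87.6); n=np.array([np.cos(t),np.sin(t)])
    print(c,"nest xy",np.round([d@n*1000,(d@[-n[1],n[0]])*1000],1),"rel",round(a-92.4,2))
E
python3 look.py 4
```

```text
rack z 0.06614732050731753
rack [471.5 169.6] [ 76.  154.1] long axis deg 93.22 n 1288
top nest xy [-284.1   -6.7] rel 0.82
rack z 0.0661047219873131
rack [470.3 174.7] [ 77.8 170.7] long axis deg 93.8 n 846
scene nest xy [-289.3   -7.6] rel 1.4
```

Emit:
{"name": "drive_tool", "arguments": {
  "targets": [
    [0.02, -0.15, 0, 0, 0, 0],
    [0.02, -0.15, 0, 0, 0, 0],
    [0.02, -0.15, 0, 0, 0, 0],
    [0.02, -0.15, 0, 0, 0, 0],
    [0.02, -0.15, 0, 0, 0, 0]
  ]
}}

```text
t: 9.68
eef_pos: [0.4752, 0.2441, 0.054]
ee_rot: [3.141, -0.0, -1.526]
force: [-1.1, 2.4, -0.8]
width: 0.0004
```

```bash
python3 look.py 5
```

```text
rack z 0.06604165685704522
rack [473.4 139.4] [ 75.6 150.6] long axis deg 91.11 n 1255
top nest xy [-253.8   -5.9] rel -1.29
rack z 0.0660885925248996
rack [472.5 143.6] [ 78.  170.5] long axis deg 92.22 n 894
scene nest xy [-258.1   -6.7] rel -0.18
```

Emit:
{"name": "drive_tool", "arguments": {
  "targets": [
    [0.02, -0.15, 0, 0, 0, 0],
    [0.02, -0.15, 0, 0, 0, 0],
    [0.01, -0.15, 0, 0, 0, 0],
    [0.01, -0.15, 0, 0, 0, 0],
    [0.01, -0.15, 0, 0, 0, 0]
  ]
}}

```text
t: 10.4
eef_pos: [0.4782, 0.2143, 0.0541]
ee_rot: [3.141, -0.0, -1.526]
force: [-0.2, 2.1, -1.3]
width: 0.0006
```

```bash
python3 look.py 6; python3 -c "
import cv2
a=cv2.imread('pics/scene6.png')[170:330,180:400]; cv2.imwrite('pics/s6c.png',cv2.resize(a,(792,576),interpolation=2))"
```

```text
rack z 0.06591526880168708
rack [476.8 107.2] [ 75.7 147.8] long axis deg 91.11 n 1221
top nest xy [-221.6   -3.9] rel -1.29
rack z 0.0659851321967522
rack [475.6 113.2] [ 78.9 172.3] long axis deg 92.43 n 946
scene nest xy [-227.6   -4.9] rel 0.03
```

View pics/s6c.png

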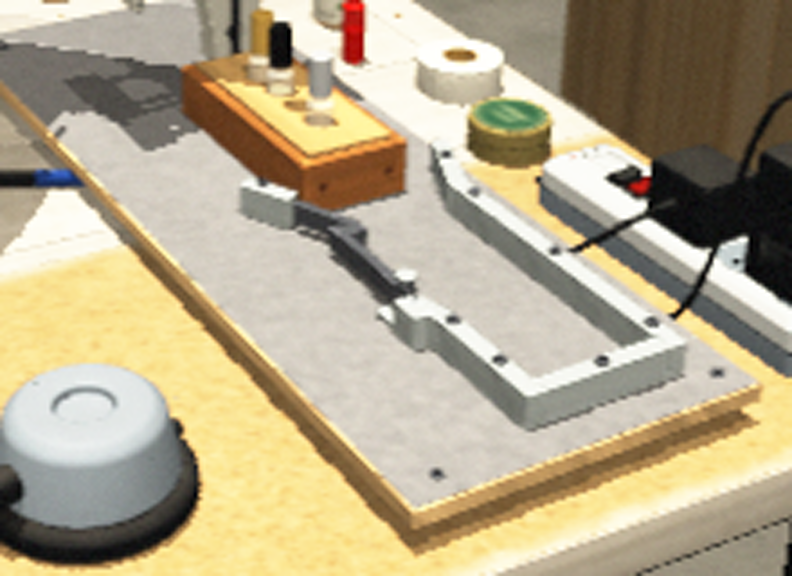

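Emit:
{"name": "drive_tool", "arguments": {
  "targets": [
    [0.02, -0.13, 0, 0, 0, 0],
    [0.01, -0.13, 0, 0, 0, 0],
    [0.02, -0.13, 0, 0, 0, 0],
    [0.01, -0.13, 0, 0, 0, 0],
    [0.01, -0.13, 0, 0, 0, 0]
  ]
}}

```text
t: 11.12
eef_pos: [0.4811, 0.1885, 0.0542]
ee_rot: [-3.141, 0.0, -1.526]
force: [-0.7, 1.8, -1.0]
width: 0.0009
```

Emit:
{"name": "drive_tool", "arguments": {
  "targets": [
    [0, -0.13, 0, 0, 0, 0],
    [0.01, -0.13, 0, 0, 0, 0],
    [0, -0.13, 0, 0, 0, 0],
    [0.01, -0.13, 0, 0, 0, 0],
    [0, -0.13, 0, 0, 0, 0]
  ]
}}

```text
t: 11.75
eef_pos: [0.4819, 0.1627, 0.0542]
ee_rot: [-3.141, 0.0, -1.526]
force: [-0.1, 4.8, -0.1]
width: 0.0004
```

```bash
python3 look.py 7
```

```text
rack z 0.06610902714017097
rack [483.1  55.6] [ 76.1 149.1] long axis deg 93.96 n 1109
top nest xy [-169.8    0.2] rel 1.56
rack z 0.06618261470320577
rack [481.2  63.2] [ 78.1 171.5] long axis deg 93.69 n 1046
scene nest xy [-177.4   -1.4] rel 1.29
```

Now on the catch ramp, well aligned. Continue.

Emit:
{"name": "drive_tool", "arguments": {
  "targets": [
    [0.01, -0.13, 0, 0, 0, 0],
    [0, -0.13, 0, 0, 0, 0],
    [0.01, -0.13, 0, 0, 0, 0],
    [0.01, -0.13, 0, 0, 0, 0],
    [0, -0.13, 0, 0, 0, 0]
  ]
}}

```text
t: 12.48
eef_pos: [0.4831, 0.1365, 0.0542]
ee_rot: [-3.141, 0.0, -1.526]
force: [1.2, 5.0, 0.2]
width: 0.0005
```

Emit:
{"name": "drive_tool", "arguments": {
  "targets": [
    [0.01, -0.13, 0, 0, 0, 0],
    [0, -0.13, 0, 0, 0, 0],
    [0.01, -0.13, 0, 0, 0, 0],
    [0.01, -0.13, 0, 0, 0, 0],
    [0, -0.13, 0, 0, 0, 0]
  ]
}}

```text
t: 13.1
eef_pos: [0.4843, 0.1105, 0.0542]
ee_rot: [-3.141, 0.0, -1.526]
force: [1.0, 4.3, 0.7]
width: 0.0003
```

Emit:
{"name": "drive_tool", "arguments": {
  "targets": [
    [0.01, -0.13, 0, 0, 0, 0],
    [0, -0.13, 0, 0, 0, 0],
    [0.01, -0.13, 0, 0, 0, 0],
    [0.01, -0.13, 0, 0, 0, 0],
    [0, -0.13, 0, 0, 0, 0]
  ]
}}

```text
t: 13.72
eef_pos: [0.4856, 0.0845, 0.0542]
ee_rot: [-3.141, 0.0, -1.526]
force: [1.5, 5.0, 0.2]
width: 0.0002
```

```bash
python3 look.py 8
```

```text
rack z 0.0658134301845521
rack [486.8 -27.8] [ 75.9 139.2] long axis deg 94.05 n 804
top nest xy [-86.2   0.4] rel 1.65
rack z 0.06609627275559979
rack [484.2 -15.2] [ 77.8 170. ] long axis deg 94.55 n 1240
scene nest xy [-98.9  -1.7] rel 2.15
```

Emit:
{"name": "drive_tool", "arguments": {
  "targets": [
    [0.01, -0.13, 0, 0, 0, 0],
    [0, -0.13, 0, 0, 0, 0],
    [0.01, -0.13, 0, 0, 0, 0],
    [0.01, -0.13, 0, 0, 0, 0],
    [0, -0.13, 0, 0, 0, 0]
  ]
}}

```text
t: 14.45
eef_pos: [0.4866, 0.0584, 0.0541]
ee_rot: [3.142, -0.0, -1.526]
force: [1.2, 4.4, -0.5]
width: 0.0002
```

Emit:
{"name": "drive_tool", "arguments": {
  "targets": [
    [0.01, -0.13, 0, 0, 0, 0],
    [0, -0.13, 0, 0, 0, 0],
    [0.01, -0.13, 0, 0, 0, 0],
    [0.01, -0.13, 0, 0, 0, 0],
    [0, -0.13, 0, 0, 0, 0]
  ]
}}

```text
t: 15.08
eef_pos: [0.4879, 0.0324, 0.0542]
ee_rot: [-3.141, -0.0, -1.526]
force: [3.1, 3.8, -1.7]
width: 0.0005
```

Emit:
{"name": "drive_tool", "arguments": {
  "targets": [
    [0.01, -0.13, 0, 0, 0, 0],
    [0, -0.13, 0, 0, 0, 0],
    [0.01, -0.13, 0, 0, 0, 0],
    [0, -0.1, 0, 0, 0, 0],
    [0, -0.1, 0, 0, 0, 0]
  ]
}}

```text
t: 15.7
eef_pos: [0.4887, 0.009, 0.0542]
ee_rot: [-3.141, 0.0, -1.526]
force: [2.5, 3.8, 0.7]
width: 0.0002
```

```bash
python3 look.py 9
```

```text
rack z 0.0654751387575142
rack [ 489.3 -119.1] [ 75.6 106.8] long axis deg 91.13 n 482
top nest xy [ 5.  -0.9] rel -1.27
rack z 0.06600998364398666
rack [487.  -90.8] [ 77.3 169.4] long axis deg 92.04 n 1458
scene nest xy [-23.3  -2. ] rel -0.36
```

Emit:
{"name": "drive_tool", "arguments": {
  "targets": [
    [0, -0.08, 0, 0, 0, 0],
    [0.01, -0.08, 0, 0, 0, 0],
    [0, -0.08, 0, 0, 0, 0],
    [0, -0.08, 0, 0, 0, 0],
    [0, -0.05, 0, 0, 0, 0]
  ]
}}

```text
t: 16.42
eef_pos: [0.4883, -0.0058, 0.0538]
ee_rot: [3.14, 0.0, -1.526]
force: [-1.8, 4.6, -1.1]
width: 0.0004
```

Emit:
{"name": "drive_tool", "arguments": {
  "targets": [
    [0, -0.05, 0, 0, 0, 0],
    [0, -0.05, 0, 0, 0, 0],
    [0, -0.05, 0, 0, 0, 0]
  ]
}}

```text
t: 16.8
eef_pos: [0.4885, -0.0118, 0.0539]
ee_rot: [3.141, -0.0, -1.526]
force: [-0.9, 5.8, -1.3]
width: 0.0002
```

Emit:
{"name": "drive_tool", "arguments": {
  "targets": [
    [0, -0.04, 0, 0, 0, 0],
    [0, -0.04, 0, 0, 0, 0]
  ]
}}

```text
t: 17.05
eef_pos: [0.4887, -0.0151, 0.0541]
ee_rot: [3.141, -0.0, -1.526]
force: [0.3, 0.5, -0.2]
width: 0.0002
```

Emit:
{"name": "drive_tool", "arguments": {
  "targets": [
    [0, -0.04, 0, 0, 0, 0],
    [0, -0.04, 0, 0, 0, 0]
  ]
}}

```text
t: 17.3
eef_pos: [0.489, -0.0176, 0.0541]
ee_rot: [-3.141, 0.001, -1.526]
force: [-4.3, 14.1, 0.9]
width: 0.0005
```

Emit:
{"name": "drive_tool", "arguments": {
  "targets": [
    [0, -0.03, 0, 0, 0, 0],
    [0, 0, 0, 0, 0, 0]
  ]
}}

```text
t: 17.55
eef_pos: [0.489, -0.0177, 0.0541]
ee_rot: [-3.141, 0.002, -1.526]
force: [-5.1, 15.3, 0.9]
width: 0.0003
```

Emit:
{"name": "drive_tool", "arguments": {
  "targets": [
    [0, 0.2, 0, 0, 0, 0],
    [0, 0.8, 0, 0, 0, 0],
    [0, 0.8, 0.5, 0, 0, 0],
    [0, 0.8, 1, 0, 0, 0],
    [0, 0.5, 1, 0, 0, 0]
  ]
}}

```text
t: 18.18
eef_pos: [0.489, 0.1056, 0.1553]
ee_rot: [3.141, -0.001, -1.525]
force: [0.2, 0.2, -0.3]
width: 0.0005
```

Emit:
{"name": "drive_tool", "arguments": {
  "targets": [
    [0, 0.8, 0.5, 0, 0, 0],
    [0, 0.5, 0, 0, 0, 0],
    [0, 0, 0, 0, 0, 0]
  ]
}}

```text
t: 18.55
eef_pos: [0.4887, 0.1574, 0.1735]
ee_rot: [3.141, -0.001, -1.524]
force: [-0.6, 0.6, -1.1]
width: 0.0003
```

```bash
python3 look.py 10; python3 - <<'E'
from h import *
print([(np.round(tow("scene",r["point"]),3).tolist(),round(r["score"],2)) for r in arm.landmark_of("catch_nose","scene")])
a=cv2.imread('pics/scene10.png')[170:330,200:420]; cv2.imwrite('pics/s10c.png',cv2.resize(a,(792,576),interpolation=2))
cv2.imwrite('pics/t10c.png',cv2.resize(cv2.imread('pics/top10.png')[150:240,250:400],(800,480),interpolation=2))
E
```

```text
rack z 0.06570999353867946
rack [ 492.1 -113.3] [ 75.8 171.1] long axis deg 91.65 n 1450
top nest xy [-0.6  2.1] rel -0.75
rack z 0.06604433403636456
rack [ 491.1 -114. ] [ 77.8 172.4] long axis deg 93.11 n 1560
scene nest xy [0.1 1.1] rel 0.71
[([0.451, -0.019, 0.04], 0.84)]
```

View pics/s10c.png

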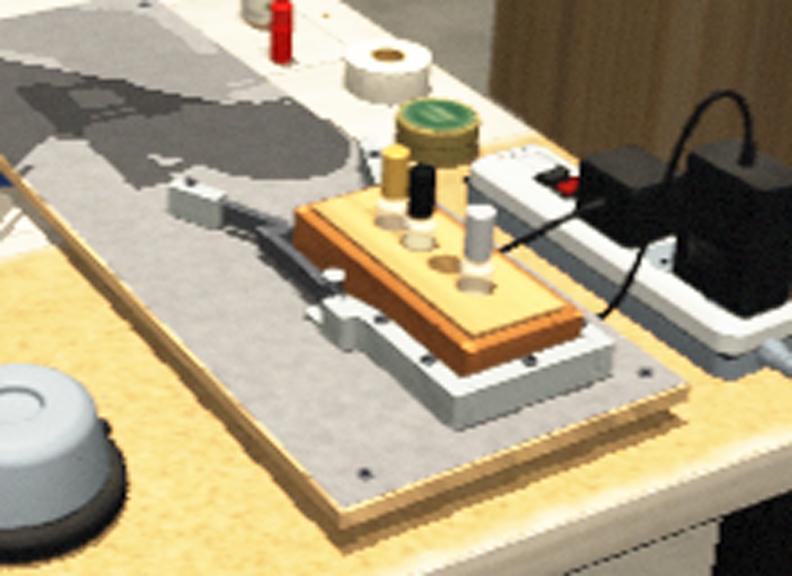

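View pics/t10c.png

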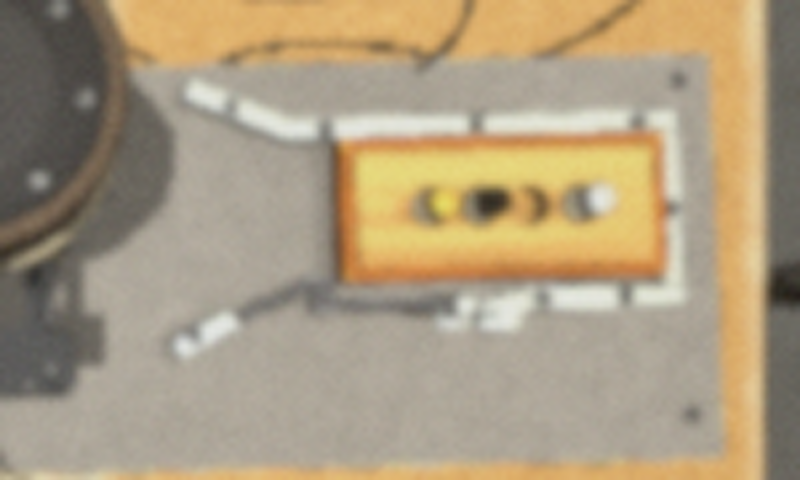

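```bash
python3 - <<'E'
from h import *
t=np.radians(-87.6); n=np.array([np.cos(t),np.sin(t)]); m=np.array([-n[1],n[0]])
for f in ("top0","top8","top10","scene0","scene8","scene10"):
    W=np.load(f+".npy"); d=W[...,:2]-[.490,-.114]; x=d@n*1000; y=d@m*1000; z=W[...,2]
    r=[]
    for a,b in ((-130,-118),(-118,-108),(-108,-99),(-99,-89),(-80,-60),(-60,-40)):
        k=(x>a)&(x<b)&(z>.037)&(z<.053)&(y<-20)&(y>-75)
        r.append((int(k.sum()),*np.round(np.percentile(y[k],[10,50,90]),0).astype(int).tolist()) if k.sum() else None)
    print(f,r)
E
```

```text
top0 [(12, -49, -46, -44), (10, -44, -41, -38), (14, -46, -38, -35), (21, -47, -41, -33), (22, -51, -48, -45), (17, -51, -48, -45)]
top8 [(12, -60, -55, -52), (14, -52, -49, -40), (12, -52, -44, -41), (24, -56, -49, -39), (16, -53, -51, -48), (19, -54, -51, -46)]
top10 [(12, -49, -46, -44), (11, -44, -41, -38), (13, -46, -38, -35), (23, -49, -41, -34), (22, -51, -48, -45), (17, -51, -48, -45)]
scene0 [(29, -53, -49, -46), (19, -48, -45, -42), (15, -44, -39, -34), (34, -52, -48, -35), (37, -52, -50, -46), (35, -53, -51, -45)]
scene8 [(49, -61, -56, -38), (31, -54, -52, -38), (17, -52, -48, -38), (47, -58, -47, -39), (75, -55, -49, -37), (74, -55, -49, -36)]
scene10 [(31, -53, -49, -44), (23, -47, -44, -40), (13, -44, -40, -34), (30, -52, -46, -35), (72, -51, -44, -35), (66, -52, -46, -35)]
```

The catch now sits exactly where it did at the start (shut). During the slide it was 7–9 mm further out. Handing in.

```bash
python3 -c "
from station import arm
print(arm.job_done())"
```

```text
the job is handed in; nothing more can be done
None
```

The rack is docked: it sits home against the rear stop with the catch shut behind it, and I handed the job in at about 19 s of the 70 s allowed. I pushed only with closed fingers. One square nudge on the rack's far side took out part of the yaw. Pushing on its trailing end then squared it up and slid it along the board, past the catch and onto the stop.

Last checks, from the top and scene cameras after backing the arm off:
- **Rack:** it is about 0.5 mm from home in x and 1–2 mm off the centre line in y. It is square to within about 0.75°, and its top is at the expected height. The two cameras disagreed by about 1.5° on its angle, which is within measurement noise.
- **Catch:** its outline matches the start images to 1–4 mm, and during the slide it stood 7–9 mm further out in the top view. The push force dropped to about 0.5 N at the snap and then rose to about 15 N on the stop.
- **Vials and bystanders:** all three vials stand upright in their wells. The label roll and tin looked undisturbed in the last scene picture. I did not re-measure any of the bystanders, and the droppers were outside or only partly inside that picture.
- **Nest position:** my estimates of the nest's position differed by up to about 6 mm. I used the value most of them agreed on, and the rack's final seat confirmed it.

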